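# Hold the pinhole shutter in the beam of the bore-alignment rail

## Robot

A 6-joint arm with a two-finger parallel gripper is mounted at the origin on a cart in front of the work surface, level with it; the furniture and walls round the work are solid. World frame = base frame: x ahead of the robot, y to its left, z up, the work surface at z = 0. Lengths are in m, angles in rad, forces in N, time in s.
With the tool pointing down it reaches from about 0.275 to 0.875 m from the base axis. Payload 12.5 kg.
Tool frame: the origin (TCP) lies at the very end of the fingers, on their centre line; the grasp point (between the pads) lies 19 mm behind it; z points along the fingers, y is the line along which they close (so a half turn about z gives the same grasp; the last joint's range is limited). The gripper opens to 85 mm and grips with 20 to 120 N. Pads are 22 mm wide; open, the fingers measure 114 mm over their backs; the gripper's body (76 mm by 85 mm) begins 54 mm behind the grasp point. The pads swing forward as they close: fully open they stand 13 mm farther back than shut.
Start: joints at [-0.085, 0.351, 1.652, -0, 1.139, -0.085], TCP at [0.55, 0, 0.231] pointing down, gripper open.
Joint ranges: [-2.75, 2.75], [-0.79, 2.1], [0.01, 2.65], [-1.57, 4.71], [0.07, 3.14], [-2.87, 2.87]. Speed limits (rad/s): [2.22, 2.22, 2.79, 3.14, 3.14, 3.14].

## Interface

Orientations are given as a 3x3 rotation matrix whose columns are the frame's x, y, z axes.
In Python, from bench import manip, workorder, grab_frame, get_calibration, inverse_kinematics gives the robot as it stands (manip), with the cameras as plain functions, the kinematics as plain functions and the job (workorder). Calls block until the motion is done:
- manip.move_ptp(position, orientation): joint-space move of the TCP to a pose.
- manip.move_l(position, attitude=None, max_speed=0.15): straight line of the TCP; attitude=None keeps the orientation; max_speed is the mean speed in m/s.
- manip.move_j(angles): joint-space move.
- manip.set_gripper(opening, effort=None): opening from 0.0 (shut) to 1.0 (fully open); effort is the grip in N (None keeps the last); returns when the fingers have stopped.
- manip.dwell(seconds).
- inverse_kinematics(position, orientation): joint angles nearest the present ones, or None.
- grab_frame(name): name is "scene" or "side" or "wrist"; returns the picture (420x560x3 uint8, red, green, blue); there is no depth.
- get_calibration(name): a dict with "camera_matrix" (3x3 intrinsics, pixels), "R" (3x3) and "t" (3): a world point X has camera coordinates R X + t. Camera axes: x right, y down, z forward; pixel columns grow to the right and rows downward; lengths in m; the calibration is good to about 2 mm. A picture is of the moment at which its call begins: read the wrist's pose just before it. get_calibration takes no time and is no camera call; for the wrist camera it gives the pose at the moment of the call.
A pose or a line that the arm cannot do raises manip.Unreachable and nothing moves.
- workorder.sign_off(): hands the job in; it is judged then, once.
Readings, each from a call of its own:
- manip.read_time(): time.
- manip.read_qpos(): joint angles.
- manip.read_joint_vel(): joint speeds.
- manip.read_joint_torque(): joint torques, N m.
- manip.read_ee_pos(): TCP position.
- manip.read_tcp_rot(): TCP orientation.
- manip.read_force(): force on the tool from outside, world axes, zero at the start.
- manip.read_ft_torque(): the same for the moment, N m.
- manip.read_grip_width(): opening from 0.0 (shut) to 1.0 (fully open).
- manip.read_grip_force(): force on a finger pad.
Only numpy, scipy, OpenCV 4.12 (cv2) and the standard library are available. Lean on these libraries where they do the work, as an engineer would, in place of code of your own. Each camera call takes 0.05 s, during which the arm holds its last target. There are 200 camera calls.

## Task

The bore-alignment rail on the bench is still locked for transport: slide the black lock grip on the grey light head all the way back, away from the shutter, to its end stop. Then slide the orange shutter grip against its spring from the red mark to half travel, its pointer on the yellow mark so that the pinhole stands in the beam, without letting it run on to the green mark (the full beam would blind the detector). It springs shut when let go, so finish while still holding the orange grip steady at the yellow mark, and leave the other things on the bench where they are.

Things in the scene. Friction and masses are not known exactly. Their poses are not given: they have to be found in the camera images.
- rail: Optical rail, fixed on the bench: aluminium rail 480 mm long with grey light head, dark shutter housing, V-block with bush, black detector. Origin on the bench top (z = 0) straight under the middle of the shutter housing; x: the way the shutter opens; y: along the rail, from the light head (y -174 to -32 mm) to the detector (y 275); z up. Nothing on it is higher than 160 mm.
- half_mark (a point): Middle of the yellow half-travel mark across the top of the shutter housing, at rail x = 0, y = 0, 120 mm above the bench. The housing is 168 mm long along the rail's x and 46 mm thick along y; its red mark (closed) lies 30 mm before the yellow one and the green mark (fully open) 30 mm beyond it, along x. A brass spring barrel sticks out of the housing's far end, below its top.
- shutter (a joint): Travel of the shutter blade in m along the rail's +x: 0 closed (red mark, kept there by the spring), 0.030 half travel (yellow mark, pinhole in the beam), 0.060 fully open (green mark). The spring pushes back with about 3 N at 0, 9 N at 0.030, 15 N at 0.060; no detent, it shuts when let go. Until the lock is drawn back, its bolt stands before the shutter's stem and blocks it.
- shutter_grip: Orange plastic grip on top of the shutter, 14 mm along the rail's x, 26 mm along y, 28 mm high, axes parallel to the rail's. Origin at the middle of its underside, 132 mm above the bench; at travel q its origin is at rail x = q - 30 mm, y = 0. A white pointer under it (z 122 mm, 40 mm long along y) points at the marks.
- shutter_grip_mid (a point): Centre of the orange shutter grip, 146 mm above the bench.
- lock (a joint): Travel of the transport lock in m along the rail's -y (away from the shutter, along the light head): 0 locked, 0.030 at its end stop; the bolt is clear of the shutter from about 0.022 on. It starts within 0.006 of locked, stays where it is left and takes about 2.5 N to slide.
- lock_grip: Black ribbed plastic grip of the transport lock on top of the light head, 16 mm along the rail's x, 24 mm along y, 26 mm high, axes parallel to the rail's. Origin at the middle of its underside, 130 mm above the bench, at rail x = -18, y = -65 mm less the lock's travel. It stands on a dark shoe 26 x 30 mm, 20 mm high.
- lock_grip_mid (a point): Centre of the black lock grip, 143 mm above the bench.
- flanged_bush: Bystander: brass-coloured flanged bush 26 mm wide, 30 mm high, standing in front of the rail, origin under its centre.
- steel_bush: Bystander: plain steel bush 30 mm wide, 14 mm high, standing in front of the rail, origin under its centre.
- pin_gauge: Bystander: steel pin 70 mm long, 14 mm thick, lying behind the rail.
- ink_pad: Bystander: blue ink pad 72 x 112 x 19 mm at the right front of the bench.
- stamp: Bystander: wooden stamp with a round red handle, 67 mm high, at the right of the bench.
- tape_roll: Bystander: roll of tape lying flat, 96 mm wide, 25 mm high, at the right of the bench.
- mug: Bystander: green mug, 94 mm high, at the back right.

How it is judged:
On the way:
1. the transport lock is drawn fully back to its end stop, the shutter still closed (value of joint lock above 0.0275 m and value of joint shutter below 0.006 m), for 0.2 s.
At the end, for the whole second after the job is handed in: The lock is at its end stop (within 2.5 mm), the shutter stands still (under 5 mm/s) at half travel, 30 mm within 3.5 mm, and the fingers hold its orange grip there against the spring (more than 3 N) (value of joint lock above 0.0275 m and value of joint shutter between 0.0265 and 0.0335 m and velocity of joint shutter between -0.005 and 0.005 m/s and contact force between the fingers and shutter_grip above 3 N); the arm keeps its last pose, push and grip.
It fails at once if the shutter runs on to the green mark (value of joint shutter above 0.055 m).
It fails at once if a bystander is moved by more than 15 mm (distance of any of flanged_bush, steel_bush, pin_gauge, ink_pad, stamp, tape_roll, mug from where it was at the start of the episode above 0.015 m).
It also fails if it takes over 40 s, if anything falls off the work surface, if the arm or the gripper's body presses on something with over 40 N, if the wrist force passes 120 N, or if a joint passes its speed limit or range.

## Working session

There is one attempt and no reset: what is moved stays moved. The work goes in short steps, each a Python script; the robot and the scene stay as the last script left them, time stands still between calls to the robot, and variables do not carry over. Pictures are saved under pics/ and viewed, at most 10 in all, crops included, and the job is handed in when it is done.

```bash
mkdir -p pics
python3 - <<'E'
from bench import manip, workorder, grab_frame, get_calibration, inverse_kinematics
import cv2,numpy as np
np.set_printoptions(precision=4,suppress=True)
for n in("scene","side"):
    f=grab_frame(n);cv2.imwrite(f"pics/{n}0.png",cv2.resize(f[:,:,::-1],(800,600),interpolation=cv2.INTER_CUBIC))
    c=get_calibration(n);print(n,c)
print(manip.read_time(),manip.read_tcp_rot())
E
```

```text
scene {'camera_matrix': array([[532.9117,   0.    , 281.7545],
       [  0.    , 532.9117, 208.2171],
       [  0.    ,   0.    ,   1.    ]]), 'R': array([[ 0.5683, -0.8226, -0.0179],
       [-0.5669, -0.3757, -0.7331],
       [ 0.5963,  0.4268, -0.6799]]), 't': array([-0.2888,  0.416 ,  1.0802])}
side {'camera_matrix': array([[538.9648,   0.    , 268.3013],
       [  0.    , 538.9648, 204.8782],
       [  0.    ,   0.    ,   1.    ]]), 'R': array([[-0.8203, -0.5718, -0.0154],
       [-0.2669,  0.4064, -0.8738],
       [ 0.5059, -0.7127, -0.486 ]]), 't': array([0.5054, 0.2164, 1.1268])}
0.1 [[-0.      1.     -0.001 ]
 [ 1.      0.      0.0001]
 [ 0.0001 -0.001  -1.    ]]
```

View pics/scene0.png

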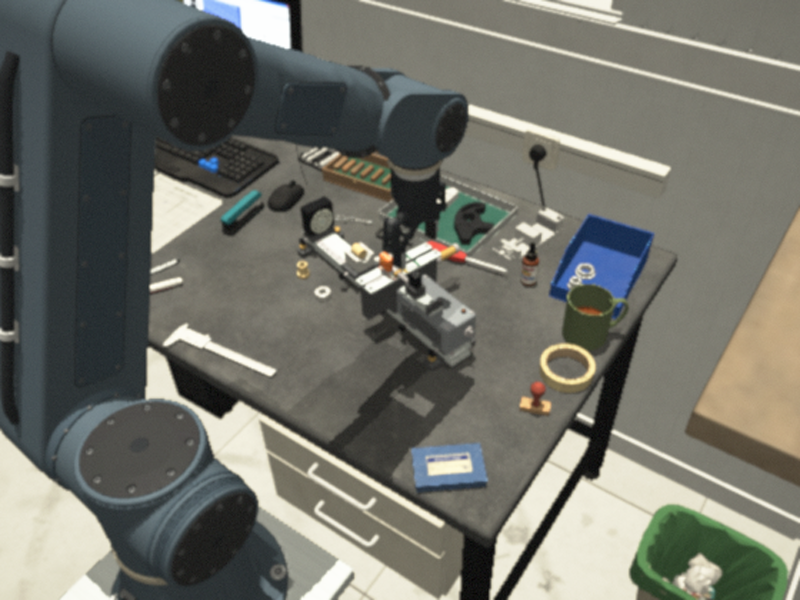

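View pics/side0.png

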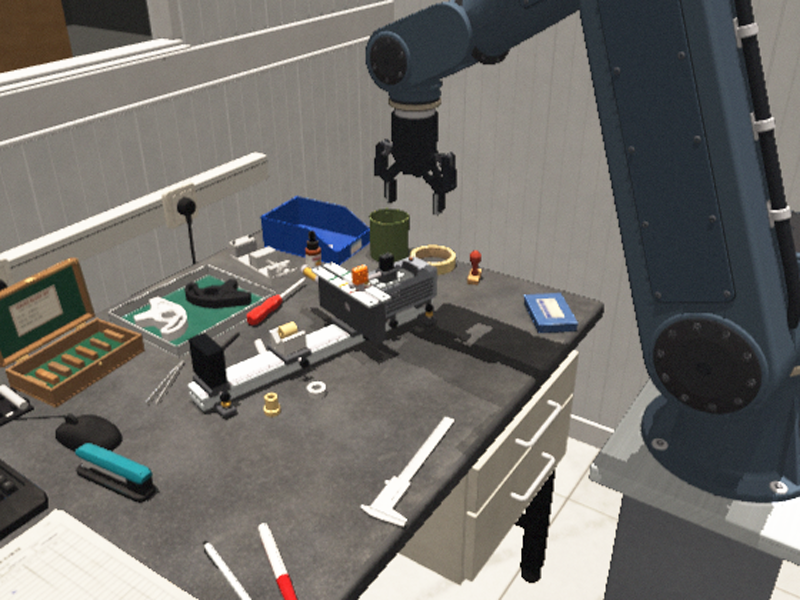

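The rail lies around side pixel (370,290), with the orange grip at about (360,273) and the black grip at about (386,263), both in the 800x600 view. Next I'll enlarge crops of that area.

Run:
```python
import cv2
from bench import manip, workorder, grab_frame, get_calibration, inverse_kinematics
f=grab_frame("side")[:,:,::-1]
# crop x 210..320, y 165..247 (native)
cv2.imwrite("pics/sidec.png",cv2.resize(f[170:245,215:315],(800,600),interpolation=cv2.INTER_CUBIC))
f=grab_frame("scene")[:,:,::-1]
cv2.imwrite("pics/scenec.png",cv2.resize(f[150:255,210:350],(800,600),interpolation=cv2.INTER_CUBIC))
```

```text
(no output)
```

View pics/sidec.png

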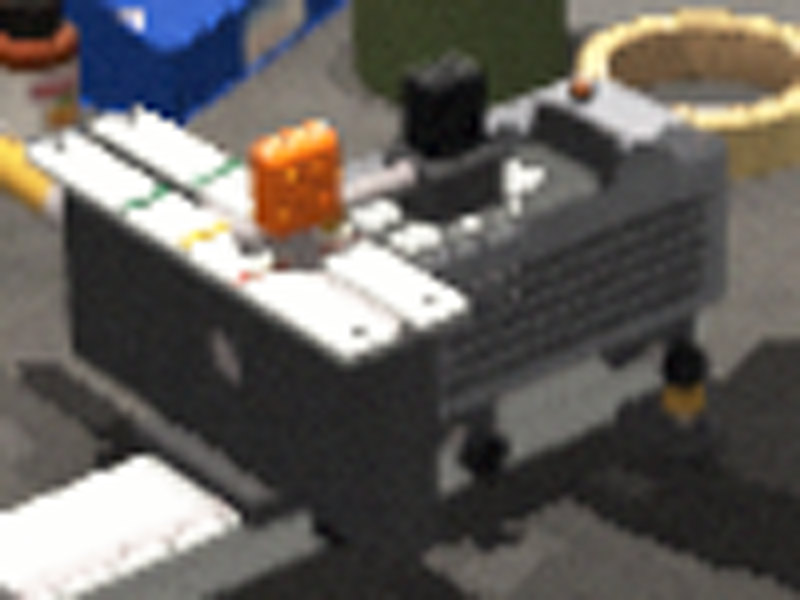

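View pics/scenec.png

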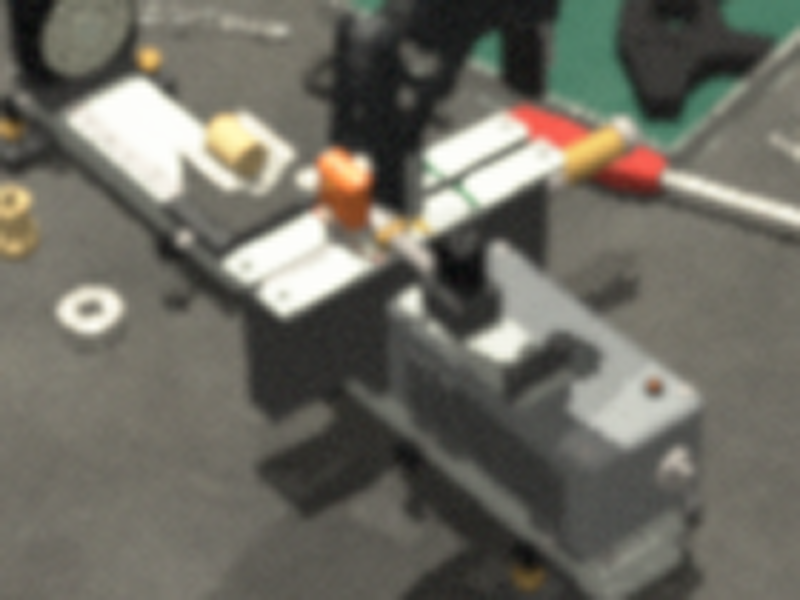

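Both crops show the white housing-top plates. Corners in the side crop are (350,360), (468,303), (30,150) and (140,108). In the scene crop they are (225,262), (287,318), (560,152) and (515,110). The orange grip top is at (295,133) in side and (345,163) in scene, and the black grip top is at (445,70) in side. I'll fit the pose from these.

```bash
cat > fit.py <<'E'
from bench import manip, workorder, grab_frame, get_calibration, inverse_kinematics
import numpy as np
from scipy.optimize import least_squares
np.set_printoptions(precision=4,suppress=True)
S=lambda u,v:(214.5+(u+.5)/8,169.5+(v+.5)/8)
k=140/800
C=lambda u,v:(209.5+(u+.5)*k,149.5+(v+.5)*k)
obs=[("side",(-84,23,120),S(350,360)),("side",(-84,-23,120),S(468,303)),("side",(84,23,120),S(30,150)),("side",(84,-23,120),S(140,108)),
("side",(0,23,120),S(183,243)),("side",(-30,23,120),S(243,278)),("side",(30,23,120),S(128,207)),("side",(-30,0,160),S(295,133)),
("scene",(-84,23,120),C(225,262)),("scene",(-84,-23,120),C(287,318)),("scene",(84,-23,120),C(560,152)),("scene",(84,23,120),C(515,110)),("scene",(-30,0,160),C(345,163))]
cal={n:get_calibration(n) for n in("side","scene")}
def proj(n,X):
    c=cal[n];p=c["camera_matrix"]@(c["R"]@X+c["t"]);return p[:2]/p[2]
def W(p,P):
    c,s=np.cos(p[2]),np.sin(p[2]);x,y,z=np.array(P)/1000
    return np.array([p[0]+c*x-s*y,p[1]+s*x+c*y,z])
f=lambda p:np.concatenate([proj(n,W(p,P))-o for n,P,o in obs])
r=least_squares(f,[.6,-.1,0],loss="soft_l1")
p=r.x
if __name__=="__main__":
    print(p,np.degrees(p[2]));print(f(p).reshape(-1,2))
    print("lock",W(p,(-18,-65,156)),[(proj("side",W(p,(-18,-65-l,156)))-214.5)*8-[0,-45*8] for l in(0,6)])
E
python3 fit.py
```

```text
[ 0.6244  0.0864 -0.2786] -15.962131980292343
[[ 0.1968 -1.8513]
 [ 0.6794 -1.0355]
 [-0.7864 -0.6487]
 [ 0.1816 -0.7368]
 [-0.3163 -0.2979]
 [-0.3959 -0.1378]
 [-0.6333 -0.1934]
 [ 0.2104  0.2326]
 [-0.586  -0.0058]
 [-0.6161 -0.7082]
 [ 1.0909  0.9379]
 [-2.1819  0.164 ]
 [-0.2943  1.0759]]
lock [0.5892 0.0288 0.156 ] [array([440.9278,  70.4926]), array([455.9626,  64.8519])]
```

Run:
```python
from fit import *
import cv2
c,s=np.cos(p[2]),np.sin(p[2])
R=np.array([[-s,c,0],[c,s,0],[0,0,-1.]])
q=W(p,(-25,-50,290))
manip.move_ptp(q,R)
cal["wrist"]=get_calibration("wrist")
f=grab_frame("wrist")
cv2.imwrite("pics/wrist0.png",cv2.resize(f[:,:,::-1],(800,600),interpolation=cv2.INTER_CUBIC))
print(manip.read_time(),manip.read_ee_pos()-q,cal["wrist"])
for P in[(-30,0,160),(-18,-65,156),(-84,23,120),(-84,-23,120),(84,23,120),(84,-23,120),(0,23,120)]:print(P,(proj("wrist",W(p,P))+.5)/.7)
np.savez("w0.npz",**cal["wrist"])
```

```text
0.6833 [-0.0005 -0.0001 -0.0009] {'camera_matrix': array([[331.8339,   0.    , 276.3538],
       [  0.    , 331.8339, 216.2927],
       [  0.    ,   0.    ,   1.    ]]), 'R': array([[ 0.9618, -0.2736, -0.0004],
       [-0.2586, -0.9094,  0.3259],
       [-0.0896, -0.3133, -0.9454]]), 't': array([-0.5513,  0.1318,  0.5024])}
(-30, 0, 160) [387.6307 210.5971]
(-18, -65, 156) [407.5626 316.3373]
(-84, 23, 120) [302.7475 165.3017]
(-84, -23, 120) [307.0853 237.9725]
(84, 23, 120) [569.5568 165.6981]
(84, -23, 120) [561.1361 238.3479]
(0, 23, 120) [436.1541 165.4999]
```

View pics/wrist0.png

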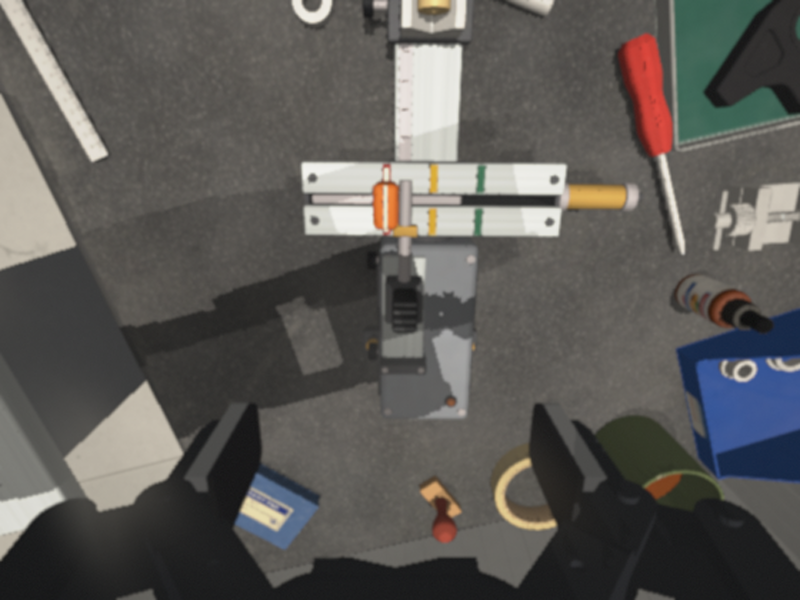

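The wrist view confirms the fit to about 1.5 mm: orange grip top at (386,207), black grip top at (405,312), yellow mark at (433,180). Next I'll draw the lock back.

```bash
cat >> fit.py <<'E'
p[:2]+=W(p,(-.5,1,0))[:2]-W(p,(0,0,0))[:2]
c,s=np.cos(p[2]),np.sin(p[2])
ex,ey=np.array([c,s,0]),np.array([-s,c,0])
R=np.column_stack([ey,ex,[0,0,-1.]])
def rail(X):d=X-W(p,(0,0,0));return np.array([d@ex,d@ey,d[2]])*1000
def rf():F=manip.read_force();return np.array([F@ex,F@ey,F[2]])
E
python3 - <<'E'
from fit import *
manip.set_gripper(.55,40)
manip.move_ptp(W(p,(-18,-67,190)),R)
manip.move_l(W(p,(-18,-67,135)),max_speed=.1)
print(rf());manip.set_gripper(0,40)
print(manip.read_grip_width(),manip.read_grip_force(),rf(),rail(manip.read_ee_pos()))
for i in range(1,20):
    manip.move_l(W(p,(-18,-67-2*i,135)),max_speed=.04)
    F=rf();print(i,rail(manip.read_ee_pos()),F)
    if abs(F[1])>14:break
print(manip.read_time())
E
```

```text
[0.6057 0.1124 0.309 ]
0.178413788971386 39.95352029800415 [-6.4576 -0.1556  7.683 ] [-18.5245 -66.9215 135.8576]
1 [-18.5255 -68.7865 135.8373] [-7.0032  0.0728  7.6348]
2 [-18.5333 -70.7562 135.8823] [-6.1009  1.0088  7.7475]
3 [-18.5495 -72.7429 135.8688] [-7.0258  0.123   7.7881]
4 [-18.5488 -74.753  135.8685] [-7.3816  0.8017  7.7078]
5 [-18.5578 -76.761  135.865 ] [-6.0987  1.2612  7.7888]
6 [-18.5822 -78.7636 135.8633] [-6.9441  0.8386  8.3347]
7 [-18.6132 -80.7598 135.841 ] [-6.7303  1.0694  7.9653]
8 [-18.6045 -82.7601 135.8378] [-6.296   1.1845  7.5603]
9 [-18.6215 -84.7442 135.8604] [-6.8645  0.5205  8.2967]
10 [-18.6343 -86.7685 135.8268] [-6.9825  1.9805  8.4533]
11 [-18.6334 -88.7874 135.8273] [-7.0456  0.5951  7.8535]
12 [-18.6339 -90.7691 135.8725] [-7.1981  0.0712  9.9027]
13 [-18.6582 -92.7756 135.8409] [-7.6401  0.9839  8.8728]
14 [-18.6757 -94.7808 135.8436] [-7.4618  0.7047  8.7671]
15 [-18.6801 -95.1221 135.8465] [-7.0871 12.5216  7.0912]
16 [-18.6572 -95.2751 135.8757] [-6.3918 25.4793  3.8487]
6.7167
```

The lock hit its stop at rail y ≈ -95, and the force rose sharply there. Next I'll release it and take the shutter.

Run:
```python
from fit import *
manip.dwell(.3)
manip.set_gripper(.5)
manip.move_l(W(p,(-18,-95,195)),max_speed=.15)
print(rf())
manip.move_l(W(p,(-30,0,195)),max_speed=.15)
manip.move_l(W(p,(-30,0,138)),max_speed=.1)
print(rf());manip.set_gripper(0,70)
g=rail(manip.read_ee_pos());print(manip.read_grip_width(),manip.read_grip_force(),rf(),g)
for d in(6,12,18,24,27):
    manip.move_l(W(p,(-30+d,0,138)),max_speed=.04)
    print(d,rail(manip.read_ee_pos())-g,rf(),manip.read_grip_width())
print(manip.read_time())
import cv2
cal["wrist"]=get_calibration("wrist")
im=grab_frame("wrist")[:,:,::-1]
u,v=proj("wrist",W(p,(0,0,120)))
print(u,v)
u=int(np.clip(u,70,490));v=int(np.clip(v,52,367));print(u,v)
a=cv2.resize(im[v-52:v+53,u-70:u+70],(800,600),interpolation=cv2.INTER_CUBIC)
im=grab_frame("side")[:,:,::-1]
b=cv2.resize(im[170:245,215:315],(800,600),interpolation=cv2.INTER_CUBIC)
cv2.imwrite("pics/a1.png",a);cv2.imwrite("pics/b1.png",b)
```

```text
[-0.2243 -0.4335 -0.8214]
[-0.3169 -0.0636  1.2777]
0.15186577546697108 68.70975494384766 [-3.1448 -1.0285  5.9933] [-29.8877   0.1029 138.8832]
6 [ 5.9101  0.0047 -0.0283] [-4.9384 -0.4134  7.1113] 0.15002130672369218
12 [11.7188 -0.0467 -0.0245] [-5.1713 -0.7787  8.5638] 0.14780768684094034
18 [17.5325 -0.0762 -0.0271] [-4.8866 -1.3013  8.4238] 0.1461291997962277
24 [23.3476 -0.0967 -0.0107] [-6.9809 -2.0772  9.3112] 0.14707305498420747
27 [26.203  -0.115  -0.0342] [-7.5071 -2.144   9.3087] 0.1421787699438808
11.275
283.9184218245178 266.35046583896917
283 266
```

View pics/a1.png

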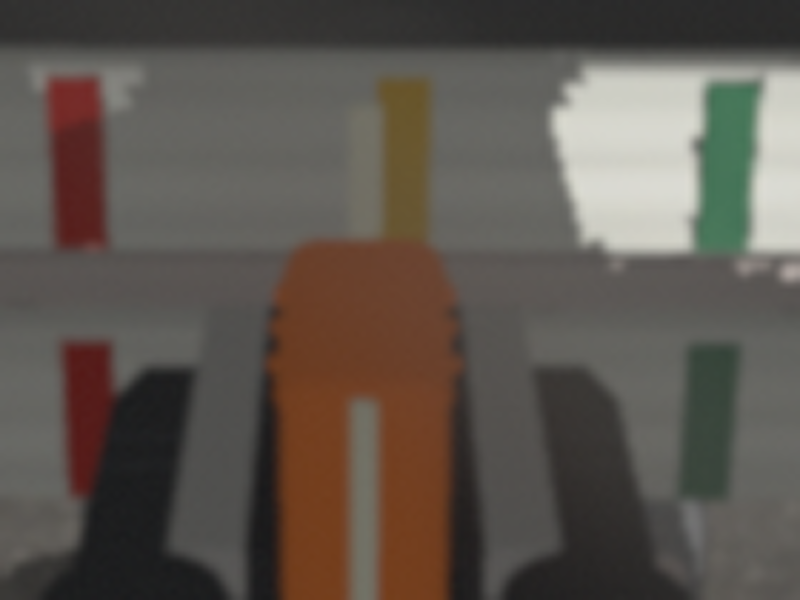

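View pics/b1.png

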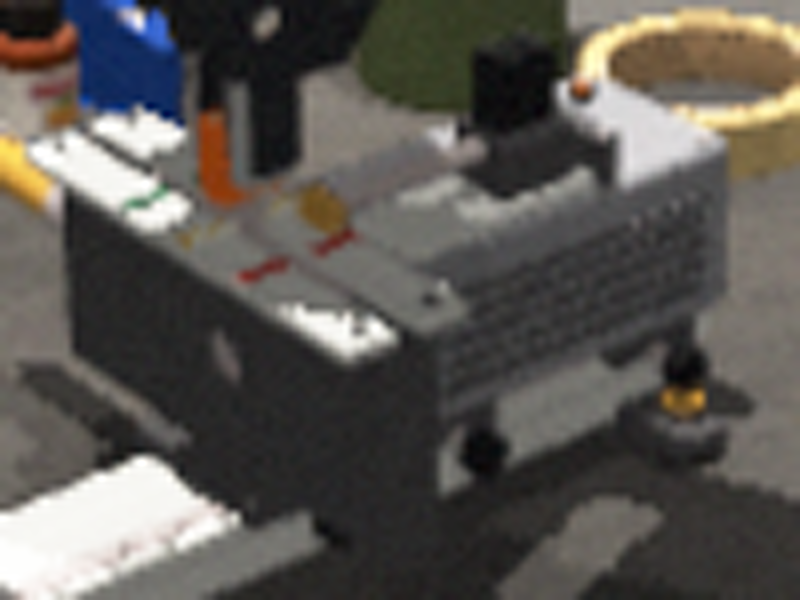

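In the wrist crop the pointer tip is at column 365 and the yellow mark's centre at 404. Red to green (75 to 733) gives 11 px/mm, so travel is about 26.4 mm, which agrees with the TCP reading. The lock is fully back in the side crop. I'll add about 3.7 mm.

Run:
```python
from fit import *
import cv2
manip.move_l(W(p,(-30+30.9,0,138)),max_speed=.02)
manip.dwell(.5)
print(rail(manip.read_ee_pos())+[29.89,0,0],rf(),manip.read_grip_force(),manip.read_time())
cal["wrist"]=get_calibration("wrist")
im=grab_frame("wrist")[:,:,::-1]
cv2.imwrite("pics/a2.png",cv2.resize(im[214:319,213:353],(800,600),interpolation=cv2.INTER_CUBIC))
```

```text
[ 29.9281  -0.0492 138.8727] [-8.6069 -1.7582  9.0949] 69.17762875556946 12.2167
```

View pics/a2.png

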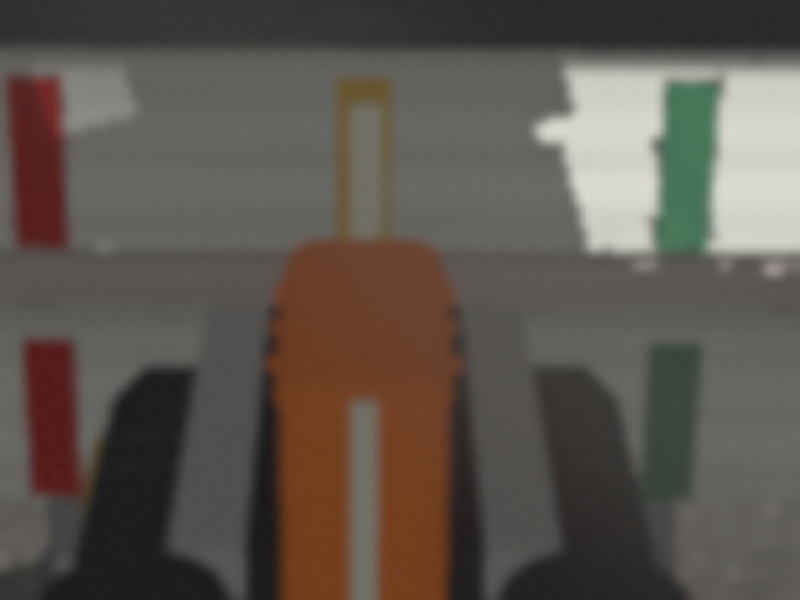

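The pointer (column 365) is centred on the yellow mark (columns 338–391), so I'll hand the job in.

```bash
python3 -c "
from bench import manip, workorder, grab_frame, get_calibration, inverse_kinematics
print(workorder.sign_off())"
```

```text
the job is handed in; nothing more can be done
None
```

The job is handed in, with no verdict returned: the lock is at its end stop and the gripper is holding the orange shutter grip at the yellow mark, at about 29.9 mm of travel.

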